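# Put the scale's check weights back in their cases

### The arm

A 6-joint arm with a two-finger parallel gripper is mounted at the origin on the work surface; the furniture and walls round the work are solid. World frame = base frame: x ahead of the robot, y to its left, z up, the work surface at z = 0. Lengths are in m, angles in rad, forces in N, time in s.
With the tool pointing down it reaches from about 0.275 to 0.875 m from the base axis. Payload 12.5 kg.
Tool frame: the origin (TCP) lies at the centre of the arm's flange, where the gripper is bolted on; the fingertips stand nose_length ahead of it and the grasp point (between the pads) lies 155 mm ahead of it (nose_length is the distance from the TCP to the fingertips, in m); y points along the fingers, x is the direction in which the jaws open and shut, and the axes are right-handed (so a half turn about y gives the same grasp; the last joint's range is limited). The gripper opens to 85 mm and grips with 20 to 120 N. Pads are 22 mm wide; open, the fingers measure 114 mm over their backs; the gripper's body (76 mm by 85 mm) begins 54 mm behind the grasp point. The pads swing forward as they close: fully open they stand 13 mm farther back than shut.
Start: joints at [1.042, 0.351, 1.652, -0, 1.139, -0.085], TCP at [0.236, 0.497, 0.405] pointing down, gripper open.
Joint ranges: [-2.75, 2.75], [-0.79, 2.1], [0.01, 2.65], [-1.57, 4.71], [0.07, 3.14], [-2.87, 2.87]. Speed limits (rad/s): [2.22, 2.22, 2.79, 3.14, 3.14, 3.14].

### API

Orientations are given as a unit quaternion [w, x, y, z].
In Python, from cell import * gives the robot as it stands.
- The arm moves only by the tool apply_moves, never from a script. Its argument "rows" is a list of rows, each an object with "travel": the shift along the tool's x, y, z in units of 25 mm (1.0 is 25 mm), a list of three; "yaw": the turn about the tool's y in units of 6 degrees (1.0 is 6 degrees); "jaw": the opening, from 0 (shut) to 1 (fully open). In form: [{"travel": [dx, dy, dz], "yaw": yaw, "jaw": jaw}, ...]. A call has 1 to 8 rows; each row is the pose to reach, as a shift and turn from the pose commanded when the call began, along the tool's axes at that moment; what a row does not reach only later rows make up. A row lasts 1/12 s, in which the tool goes at most 41.7 mm and 7.16 degrees, less where a joint would pass 70% of its speed; a pose out of reach is approached as far as the arm can. A call with a gripper value outside its range is refused whole. The fingers move at their own pace and stop on an object; the grip force is fixed at half the most. Time passes only in rows, so rows that repeat a pose let the fingers close. It gives the time, the measured TCP pose, the force and the opening at its end, in the units of the state.
- get_obs(): the state, without advancing time (a new reading comes with each control period).
- read_camera(name): name is "side" or "top" or "wrist"; returns (picture, depth): 384x512x3 uint8, red, green, blue; 384x512 float32, m along the optical axis (not along the pixel's ray), 0 where there is no reading.
- camera_info(name): a dict with "fx", "fy", "cx", "cy" (pixels), "k1" (the pictures are not rectified: a ray, as slopes to the right and down, at radius r is drawn at 1 + k1 r^2 times it, then the intrinsics apply), "R" (3x3) and "t" (3): a world point X has camera coordinates R X + t. Camera axes: x right, y down, z forward; pixel columns grow to the right and rows downward; lengths in m; the calibration is good to about 2 mm. A picture is of the moment at which its call begins: read the wrist's pose just before it. camera_info takes no time and is no camera call; for the wrist camera it gives the pose at the moment of the call.
- finish_job(): hands the job in, once; it reports no verdict.
The state is a dict: "time": time; "joints": joint angles; "qvel": joint speeds; "effort": joint torques, N m; "position": TCP position; "ee_rot": TCP orientation; "wrist_force": force on the tool from outside, world axes, zero at the start; "moment": the same for the moment, N m; "finger_gap": finger opening in m.
Only numpy, scipy, OpenCV 4.12 (cv2) and the standard library are available. Lean on these libraries where they do the work, as an engineer would, in place of code of your own. Each camera call takes 0.05 s, during which the arm holds its last target. There are 200 camera calls.

### The job

The portion scale has been checked and the four stainless steel check weights are still stacked on its pan. Take the stack apart and put each weight upright, fully down, into the round beech case of its own size, leaving the cases where they stand. Set the weights down rather than dropping them and do not tip any of them over: a dented weight is no longer true.

Things in the scene. Friction and masses are not known exactly. Their poses are not given: they have to be found in the camera images.
- weight_500_center (a point): 500 g check weight, the largest of four: plain upright stainless steel cylinder, 52 mm diameter, 30 mm tall, with a flat top and a flat underside; at the start it stands directly on the scale's pan, at the bottom of the stack. Point at its centre, half-way up; z axis along the cylinder, up.
- weight_200_center (a point): 200 g check weight, the second largest of four: plain upright stainless steel cylinder, 40 mm diameter, 20 mm tall, with a flat top and a flat underside; at the start it stands on the 500 g weight. Point at its centre, half-way up; z axis along the cylinder, up.
- weight_100_center (a point): 100 g check weight, the second smallest of four: plain upright stainless steel cylinder, 31 mm diameter, 17 mm tall, with a flat top and a flat underside; at the start it stands on the 200 g weight. Point at its centre, half-way up; z axis along the cylinder, up.
- weight_50_center (a point): 50 g check weight, the smallest of four: plain upright stainless steel cylinder, 23 mm diameter, 15 mm tall, with a flat top and a flat underside; at the start it stands on the 100 g weight, at the top of the stack. Point at its centre, half-way up; z axis along the cylinder, up.
- case_500: case of the 500 g weight, the largest of four: round open beech pot of 80 mm outer diameter, loose on the table, standing in its own upturned lid. Its mouth is a round well of 60 mm diameter (8 mm wider than the weight), chamfered to 66 mm at the rim; well floor 10 mm above the table, rim 21 mm above the table, so the seated weight stands 19 mm out of the rim. Origin: centre of its underside, on the table, on the axis of the well; z up.
- case_200: case of the 200 g weight, the second largest of four: round open beech pot of 68 mm outer diameter, loose on the table, standing in its own upturned lid. Its mouth is a round well of 48 mm diameter (8 mm wider than the weight), chamfered to 54 mm at the rim; well floor 10 mm above the table, rim 18 mm above the table, so the seated weight stands 12 mm out of the rim. Origin: centre of its underside, on the table, on the axis of the well; z up.
- case_100: case of the 100 g weight, the second smallest of four: round open beech pot of 59 mm outer diameter, loose on the table, standing in its own upturned lid. Its mouth is a round well of 39 mm diameter (8 mm wider than the weight), chamfered to 45 mm at the rim; well floor 10 mm above the table, rim 16 mm above the table, so the seated weight stands 11 mm out of the rim. Origin: centre of its underside, on the table, on the axis of the well; z up.
- case_50: case of the 50 g weight, the smallest of four: round open beech pot of 51 mm outer diameter, loose on the table, standing in its own upturned lid. Its mouth is a round well of 31 mm diameter (8 mm wider than the weight), chamfered to 37 mm at the rim; well floor 10 mm above the table, rim 16 mm above the table, so the seated weight stands 9 mm out of the rim. Origin: centre of its underside, on the table, on the axis of the well; z up.
- scale: low white portion scale (the small one with the weights on it, not the larger scale beside the robot), fixed, 205 x 150 mm, with a square 144 mm black pan whose flat top is 40 mm above the table; the stack of weights stands near the middle of the pan. A control strip with a small display lies in front of the pan on its own -x side. Origin: on the table under the middle of the pan; z up.

How it is judged:
By the outcome, as a careful person would: the job done as asked, in the order asked, and still so for the second after the job is handed in, with the robot touching nothing.
It also fails if it takes over 102 s, if anything falls off the work surface, if the arm or the gripper's body presses on something with over 40 N, if the wrist force passes 120 N, or if a joint passes its speed limit or range.

## Working session

There is one attempt and no reset: what is moved stays moved. The work goes in short steps, Python scripts to look and compute and a tool call to move; the robot and the scene stay as the last step left them, time stands still between calls to the robot, and variables do not carry over. Pictures are saved under pics/ and viewed, about 12 in all and at most 16, crops included, and the job is handed in when it is done.

Besides the shell and the picture viewer there is one more tool, called after "Call:" by a JSON object that holds its "api" and its "payload". apply_moves: Moves the arm, as the interface text tells. Its arguments: {"type":"object","properties":{"rows":{"type":"array"}},"required":["rows"]}

```bash
ls; mkdir -p pics
python3 - <<'E'
from cell import *
import cv2
o=get_obs();print(o)
for n in("top","side","wrist"):
    c=camera_info(n);print(n,c)
    im,d=read_camera(n);cv2.imwrite(f"pics/{n}0.png",im[:,:,::-1])
E
python3 -c "
import cv2,numpy as np
cv2.imwrite('pics/ts0.png',cv2.imread('pics/top0.png'))"
```

```text
pics
{'time': 0.0, 'joints': array([ 1.04240483e+00,  3.51201691e-01,  1.65246655e+00, -3.50082172e-06,
        1.13913606e+00, -8.45766388e-02]), 'qvel': array([ 1.54390044e-03,  9.27318961e-04, -1.31616871e-03,  8.03160361e-05,
        1.04445168e-03,  5.50676912e-04]), 'effort': array([ 5.11594426e-04, -5.06108844e+01, -2.91395903e+01, -3.31781246e-05,
        4.65522040e-03, -1.08369198e-05]), 'position': array([0.23605275, 0.49660205, 0.40416109]), 'ee_rot': array([-0.59758626,  0.59798306,  0.37731507, -0.37807441]), 'wrist_force': array([ 0.45702569, -0.17623299, -0.04757359]), 'moment': array([0.0070877 , 0.00203319, 0.01366936]), 'finger_gap': 0.08519714267023307}
top {'fx': 480.11174949706873, 'fy': 480.11174949706873, 'cx': 247.32518213516605, 'cy': 199.28617401622307, 'k1': -0.0582463472967964, 'R': array([[ 0.01193555, -0.99984684, -0.01279967],
       [-0.98523287, -0.00957264, -0.17095193],
       [ 0.17080322,  0.01465106, -0.98519623]]), 't': array([-0.10974698,  0.49747435,  0.99193712])}
side {'fx': 349.0263584893526, 'fy': 349.0263584893526, 'cx': 254.07423568250366, 'cy': 191.55133706242123, 'k1': -0.020514262019754016, 'R': array([[-0.98592086, -0.16718655,  0.00295194],
       [-0.1147716 ,  0.66377354, -0.73907521],
       [ 0.12160402, -0.72900847, -0.67361644]]), 't': array([0.46760801, 0.18921714, 0.77704284])}
wrist {'fx': 264.39677790350095, 'fy': 264.39677790350095, 'cx': 255.40708717243805, 'cy': 190.06588119761358, 'k1': 0.008974709560238724, 'R': array([[ 0.42829836,  0.90363552, -0.00183492],
       [ 0.85716953, -0.40563031,  0.31737117],
       [ 0.28604356, -0.13750238, -0.94829962]]), 't': array([-0.54910126, -0.04088411,  0.38047706])}
```

View pics/top0.png

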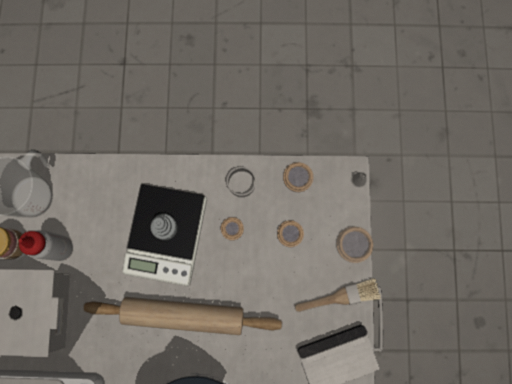

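View pics/side0.png

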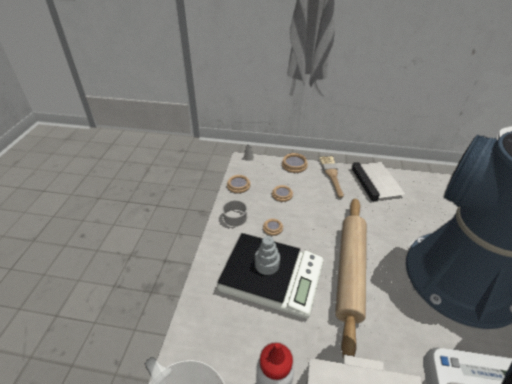

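```bash
cat > h.py <<'E'
from cell import *
import cv2,numpy as np
from scipy.spatial.transform import Rotation as Ro
def ray(c,uv):
    K=np.array([[c['fx'],0,c['cx']],[0,c['fy'],c['cy']],[0,0,1.]])
    # forward model radial k1
    p=cv2.undistortPoints(np.array(uv,float).reshape(-1,1,2),K,np.array([c['k1'],0,0,0.]))[:,0]
    R=np.array(c['R']);return -R.T@np.array(c['t']),np.c_[p,np.ones(len(p))]@R
def plane(c,uv,z):
    o,d=ray(c,uv);return o+d*((z-o[2])/d[:,2])[:,None]
def circ(P):
    P=np.asarray(P)[:,:2];A=np.c_[2*P,np.ones(len(P))]
    s=np.linalg.lstsq(A,(P**2).sum(1),rcond=None)[0];return s[:2],np.sqrt(s[2]+s[:2]@s[:2])
def proj(c,X):
    R=np.array(c['R']);K=np.array([[c['fx'],0,c['cx']],[0,c['fy'],c['cy']],[0,0,1.]])
    return cv2.projectPoints(np.array(X,float).reshape(-1,3),cv2.Rodrigues(R)[0],np.array(c['t']),K,np.array([c['k1'],0,0,0.]))[0][:,0]
def tool():
    o=get_obs();q=o['ee_rot'];return o,Ro.from_quat([q[1],q[2],q[3],q[0]]).as_matrix()
E
python3 - <<'E'
from h import *
o,R=tool();print("R",R.round(4),o['position'])
im=cv2.imread('pics/top0.png');c=camera_info('top')
_,d=read_camera('top')
hsv=cv2.cvtColor(im,cv2.COLOR_BGR2HSV)
m=cv2.inRange(hsv,(5,55,60),(25,255,255))
cs,_=cv2.findContours(m,cv2.RETR_EXTERNAL,cv2.CHAIN_APPROX_NONE)
for k in cs:
    if cv2.contourArea(k)<100:continue
    pts=k[:,0].astype(float)
    P=plane(c,pts,.018);ctr,r=circ(P);print(pts.mean(0).round(1),cv2.contourArea(k),ctr.round(4),"r",r.round(4))
x,y=120,150
cr=im[y:y+140,x:x+260];cv2.imwrite('pics/a.png',cv2.resize(cr,None,fx=3,fy=3,interpolation=cv2.INTER_CUBIC))
# side-on: scale depth
for uv in [(165,222),(145,200),(232,228),(354,243)]:
    oo,dd=ray(c,[uv]);print(uv,(oo+dd*d[uv[1],uv[0]]).round(4))
E
```

```text
R [[ 4.294e-01 -4.000e-04 -9.031e-01]
 [ 9.031e-01 -8.000e-04  4.294e-01]
 [-9.000e-04 -1.000e+00  1.000e-04]] [0.23609746 0.49665111 0.40428297]
[182.7 315.9] 3900.5 [0.2458 0.0338] r 0.1285
[323.1 301. ] 435.0 [ 0.2853 -0.2669] r 0.0383
[368.3 290.1] 331.5 [ 0.3084 -0.3653] r 0.0225
[354.6 244.2] 963.0 [ 0.4061 -0.3382] r 0.0381
[  9.5 243.4] 364.5 [0.3987 0.4266] r 0.0266
[290.  233.4] 526.0 [ 0.4287 -0.1978] r 0.0282
[231.9 228. ] 391.0 [ 0.4387 -0.0708] r 0.0245
[297.7 176.7] 663.5 [ 0.5553 -0.2153] r 0.0327
(165, 222) [[0.4395 0.0595 0.1066]]
(145, 200) [[0.4952 0.1176 0.0403]]
(232, 228) [[ 0.4398 -0.0709  0.0095]]
(354, 243) [[ 0.4093 -0.3382  0.0114]]
```

View pics/a.png

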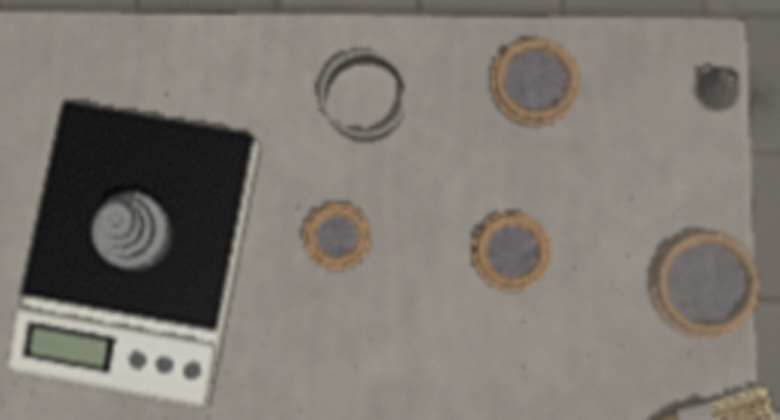

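View pics/wrist0.png

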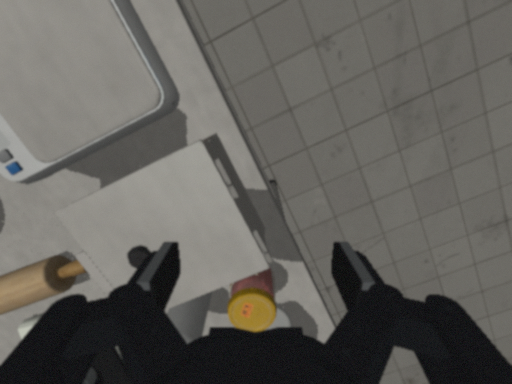

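Run:
```python
import cell;print([k for k in dir(cell) if k[0]!='_'])
from h import *
o,R=tool();p=o['position']
c=camera_info('wrist');C=-np.array(c['R']).T@c['t'];print("cam in tool",R.T@(C-p),"axis in tool",R.T@np.array(c['R'])[2])
print("grasp px",proj(c,p+R[:,1]*.155))
_,d=read_camera('wrist')
vv,uu=np.mgrid[0:384,0:512];oo,dd=ray(c,np.c_[uu.ravel(),vv.ravel()])
P=(oo+dd*d.reshape(-1,1)-p)@R
ok=(d.ravel()>0)&(np.linalg.norm(P[:,[0,2]],axis=1)<.075)&(P[:,1]<.2)
for s in(-1,1):
    Q=P[ok&(P[:,0]*s>0)];print("finger",s,len(Q),np.percentile(Q,[0,1,50,99,100],axis=0).round(4))
for n in('top','side'):
    c=camera_info(n);im,d=read_camera(n)
    oo,dd=ray(c,np.c_[uu.ravel(),vv.ravel()]);X=(oo+dd*d.reshape(-1,1))
    ok=d.ravel()>0
    G=np.zeros((6,10))
    for i in range(6):
        for j in range(10):
            s=ok&(abs(X[:,0]-(.2+i*.08))<.04)&(abs(X[:,1]-(.48-j*.1))<.05);G[i,j]=X[s,2].max() if s.any() else -1
    print(n,"x .2..,y .48..\n",G.round(2))
    s=ok&(np.hypot(X[:,0]-.44,X[:,1]-.06)<.05)
    for a,b in((.066,.072),(.087,.092),(.104,.109),(.119,.125)):
        t=s&(X[:,2]>a)&(X[:,2]<b);print(n,a,t.sum(),X[t].mean(0).round(4) if t.any() else'')
```

```text
['MotionError', 'camera_info', 'finish_job', 'get_obs', 'nose_length', 'read_camera']
cam in tool [-0.00014657  0.03144411  0.08258474] axis in tool [-3.61219988e-04  9.48267393e-01 -3.17472550e-01]
grasp px [[255.67490614 262.19039608]]
finger -1 18323 [[-0.074   0.0752 -0.0126]
 [-0.072   0.0766 -0.0092]
 [-0.0438  0.0961  0.0121]
 [-0.0011  0.1538  0.0206]
 [-0.0002  0.1613  0.0218]]
finger 1 18311 [[ 1.000e-04  7.510e-02 -1.250e-02]
 [ 9.000e-04  7.670e-02 -9.000e-03]
 [ 4.350e-02  9.610e-02  1.220e-02]
 [ 7.170e-02  1.536e-01  2.060e-02]
 [ 7.390e-02  1.614e-01  2.220e-02]]
top x .2..,y .48..
 [[-1.    0.11  0.11  0.05  0.06  0.06  0.06  0.04  0.03  0.02]
 [-1.    0.13  0.11  0.06  0.06  0.06  0.06  0.04  0.02  0.02]
 [ 0.01  0.16  0.2   0.04  0.05  0.05  0.01  0.01  0.03  0.02]
 [ 0.01  0.16  0.17  0.05  0.13  0.05  0.02  0.02  0.03  0.03]
 [ 0.07  0.14  0.14  0.05  0.05  0.05  0.04  0.02  0.05  0.  ]
 [ 0.01  0.14  0.13  0.01  0.01  0.04  0.04  0.02  0.05  0.  ]]
top 0.066 120 [0.4304 0.063  0.0701]
top 0.087 69 [0.4301 0.0675 0.0899]
top 0.104 58 [0.432  0.0688 0.1072]
top 0.119 91 [0.4349 0.0705 0.1225]
side x .2..,y .48..
 [[-1.   -1.    0.11  0.05  0.06  0.06  0.06  0.04  0.03  0.01]
 [ 0.49  0.47  0.11  0.06  0.06  0.06  0.06  0.04  0.02  0.01]
 [-1.    0.16  0.2   0.04  0.04  0.04  0.    0.    0.02  0.02]
 [-1.    0.15  0.16  0.04  0.12  0.04  0.02  0.02  0.02  0.02]
 [-1.    0.14  0.14  0.04  0.04  0.04  0.04  0.02  0.05  0.  ]
 [-1.    0.14  0.13  0.    0.    0.03  0.04  0.02  0.03  0.  ]]
side 0.066 130 [0.4341 0.0836 0.0693]
side 0.087 91 [0.4323 0.0815 0.0894]
side 0.104 64 [0.4319 0.0779 0.1062]
side 0.119 83 [0.4342 0.0711 0.1213]
```

Call:
{"api": "apply_moves", "payload": {"rows": [{"travel": [-6,0,-7.25],"yaw": 0,"jaw": 1},{"travel": [-6,0,-7.25],"yaw": 0,"jaw": 1},{"travel": [-6,0,-7.25],"yaw": 0,"jaw": 1},{"travel": [-6,0,-7.25],"yaw": 0,"jaw": 1},{"travel": [-6,0,-7.25],"yaw": 0,"jaw": 1},{"travel": [-6,0,-7.25],"yaw": 0,"jaw": 1},{"travel": [-6,0,-7.25],"yaw": 0,"jaw": 1},{"travel": [-6,0,-7.25],"yaw": 0,"jaw": 1}]}}

```text
time: 1.02
position: [0.3359, 0.2826, 0.4049]
ee_rot: [0.598, -0.598, -0.377, 0.377]
wrist_force: [0.0, 0.7, -0.1]
finger_gap: 0.0854
```

Call:
{"api": "apply_moves", "payload": {"rows": [{"travel": [-6,0,-7.25],"yaw": 0,"jaw": 1},{"travel": [-6,0,-7.25],"yaw": 0,"jaw": 1},{"travel": [-6,0,-7.25],"yaw": 0,"jaw": 1},{"travel": [-6,0,-7.25],"yaw": 0,"jaw": 0.5},{"travel": [-6,0,-7.25],"yaw": 0,"jaw": 0.5},{"travel": [-6,0,-7.25],"yaw": 0,"jaw": 0.5},{"travel": [-6,0,-7.25],"yaw": 0,"jaw": 0.5},{"travel": [-6,0,-7.25],"yaw": 0,"jaw": 0.5}]}}

```text
time: 1.68
position: [0.4351, 0.0702, 0.4045]
ee_rot: [0.598, -0.598, -0.377, 0.377]
wrist_force: [-0.5, 0.7, -0.4]
finger_gap: 0.0427
```

```bash
cat >> h.py <<'E'
def snap(n):
    c=camera_info(n);im,d=read_camera(n)
    vv,uu=np.mgrid[0:384,0:512];oo,dd=ray(c,np.c_[uu.ravel(),vv.ravel()])
    return c,im,d,oo+dd*d.reshape(-1,1)
def tips():
    o,R=tool();c,im,d,X=snap('wrist');P=(X-o['position'])@R
    ok=(d.ravel()>0)&(abs(P[:,0])<.075)&(P[:,2]<.03)&(P[:,2]>-.03)&(P[:,1]<.18)
    return [P[ok&(P[:,0]*s>0)][:,1].max().round(4) for s in(-1,1)],o['finger_gap']
E
python3 - <<'E'
from h import *
import cell;print(nose_length)
try: print(nose_length())
except Exception as e: print(e)
print(tips())
o,R=tool();print(o['position'],R.round(3))
c,im,d,X=snap('wrist');cv2.imwrite('pics/w1.png',im[:,:,::-1])
for z,h in((.122,.004),(.107,.003),(.09,.003),(.07,.003),(.04,.004)):
    t=(d.ravel()>0)&(abs(X[:,2]-z)<h)&(np.hypot(X[:,0]-.434,X[:,1]-.07)<.04);
    if t.sum()>5: print(z,t.sum(),X[t].mean(0).round(4),X[t].min(0).round(4),X[t].max(0).round(4))
E
```

```text
0.1734
'float' object is not callable
([np.float64(0.1718), np.float64(0.1726)], 0.04266725412197255)
[0.43468854 0.07095219 0.404517  ] [[ 0.429 -0.001 -0.903]
 [ 0.903  0.     0.429]
 [ 0.    -1.     0.001]]
0.122 382 [0.4336 0.0703 0.1211] [0.4229 0.0591 0.1182] [0.4451 0.0811 0.1241]
0.107 237 [0.4276 0.0746 0.1063] [0.4182 0.0558 0.104 ] [0.4474 0.086  0.11  ]
0.09 288 [0.4254 0.0763 0.0893] [0.4136 0.0521 0.0871] [0.4497 0.0911 0.0925]
0.07 393 [0.4242 0.0731 0.0694] [0.4081 0.045  0.0672] [0.4587 0.0962 0.073 ]
0.04 1327 [0.425  0.0738 0.0395] [0.3944 0.0303 0.037 ] [0.4735 0.1098 0.0438]
```

View pics/w1.png

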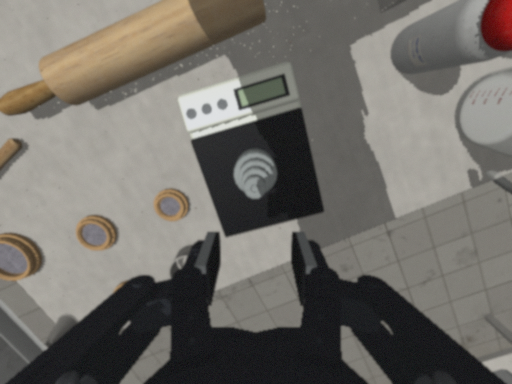

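Call:
{"api": "apply_moves", "payload": {"rows": [{"travel": [-0.04,1.5,0.03],"yaw": 0,"jaw": 0.5},{"travel": [-0.04,3,0.03],"yaw": 0,"jaw": 0.5},{"travel": [-0.04,4,0.03],"yaw": 0,"jaw": 0.5},{"travel": [-0.04,4.5,0.03],"yaw": 0,"jaw": 0.5},{"travel": [-0.04,4.67,0.03],"yaw": 0,"jaw": 0.5},{"travel": [-0.04,4.67,0.03],"yaw": 0,"jaw": 0.5},{"travel": [-0.04,4.67,0.03],"yaw": 0,"jaw": 0.5},{"travel": [-0.04,4.67,0.03],"yaw": 0,"jaw": 0.5}]}}

```text
time: 2.45
position: [0.4338, 0.07, 0.289]
ee_rot: [-0.597, 0.598, 0.379, -0.377]
wrist_force: [0.3, -0.7, 0.5]
finger_gap: 0.0425
```

```bash
python3 - <<'E'
from h import *
o,R=tool();print(o['position'])
for n in('side','wrist'):
    c,im,d,X=snap(n);a=proj(c,[[.434,.07,.11]])[0].astype(int);print(a)
    cr=im[max(a[1]-60,0):a[1]+60,max(a[0]-80,0):a[0]+80,::-1];cv2.imwrite(f'pics/{n}2.png',cv2.resize(cr,(640,480),interpolation=cv2.INTER_CUBIC))
    t=(d.ravel()>0)&(abs(X[:,2]-.1215)<.003)&(np.hypot(X[:,0]-.434,X[:,1]-.07)<.018)
    if t.sum():print(n,t.sum(),X[t].mean(0),((X[t]-o['position'])@R).mean(0))
    P=(X-o['position'])@R;print('tip',X[(d.ravel()>0)&(abs(P[:,0])>.018)&(abs(P[:,0])<.05)&(abs(P[:,2])<.02),2].min() if n=='side' else '')
E
cd pics; python3 -c "
import cv2,numpy as np
cv2.imwrite('c2.png',cv2.resize(np.hstack([cv2.imread('side2.png'),cv2.imread('wrist2.png')]),(800,300)))"
```

```text
[0.43384082 0.07004402 0.28901254]
[268 243]
side 48 [0.43007678 0.07050113 0.12125653] [-0.00135836  0.16774856  0.00387695]
tip 0.03694788648736924
[255 239]
wrist 1046 [0.43311585 0.0704589  0.12102507] [-9.39937252e-05  1.67985831e-01  1.11353991e-03]
tip
```

View pics/c2.png

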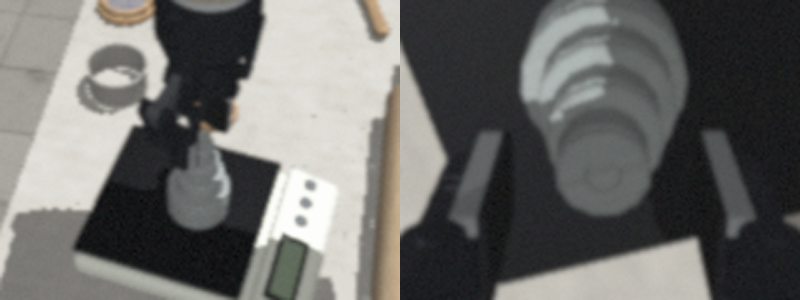

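Call:
{"api": "apply_moves", "payload": {"rows": [{"travel": [0,0.05,0.04],"yaw": 0,"jaw": 0.5},{"travel": [0,0.05,0.04],"yaw": 0,"jaw": 0.35},{"travel": [0,0.05,0.04],"yaw": 0,"jaw": 0.15},{"travel": [0,0.05,0.04],"yaw": 0,"jaw": 0.1},{"travel": [0,0.05,0.04],"yaw": 0,"jaw": 0},{"travel": [0,0.05,0.04],"yaw": 0,"jaw": 0},{"travel": [0,0.05,0.04],"yaw": 0,"jaw": 0},{"travel": [0,0.05,0.04],"yaw": 0,"jaw": 0}]}}

```text
time: 3.22
position: [0.4327, 0.0699, 0.2872]
ee_rot: [-0.598, 0.598, 0.378, -0.378]
wrist_force: [-2.4, -0.3, 6.6]
finger_gap: 0.0198
```

Call:
{"api": "apply_moves", "payload": {"rows": [{"travel": [0,0,0],"yaw": 0,"jaw": 0},{"travel": [0,-0.3,0],"yaw": 0,"jaw": 0},{"travel": [0,-0.8,0],"yaw": 0,"jaw": 0},{"travel": [0,-1.4,0],"yaw": 0,"jaw": 0},{"travel": [0,-2,0],"yaw": 0,"jaw": 0},{"travel": [0,-2,0],"yaw": 0,"jaw": 0},{"travel": [0,-2,0],"yaw": 0,"jaw": 0},{"travel": [0,-2,0],"yaw": 0,"jaw": 0}]}}

```text
time: 3.88
position: [0.4325, 0.0699, 0.3363]
ee_rot: [0.598, -0.598, -0.378, 0.378]
wrist_force: [0.4, 0.2, -0.9]
finger_gap: 0.0197
```

```bash
cat >> h.py <<'E'
def goto(x,y,z):
    o,R=tool();print('now',o['position'].round(4),'gap',round(o['finger_gap'],4),'units',(R.T@(np.array([x,y,z])-o['position'])/.025).round(2))
E
python3 - <<'E'
from h import *
o,R=tool();c,im,d,X=snap('wrist');P=(X-o['position'])@R
a=proj(c,[o['position']+R[:,1]*.165])[0].astype(int)
cv2.imwrite('pics/w3.png',cv2.resize(im[a[1]-70:a[1]+70,a[0]-90:a[0]+90,::-1],None,fx=3,fy=3))
t=(d.ravel()>0)&(abs(P[:,0])<.008)&(abs(P[:,2])<.012)&(P[:,1]<.185);print(np.median(P[t],axis=0),P[t].min(0),P[t].max(0))
goto(.4387,-.0708,.29)
E
```

```text
[4.79492747e-05 9.56358593e-02 1.09990352e-02] [-0.00799596  0.08187015 -0.01188985] [0.00799576 0.18018033 0.01199981]
now [0.4324 0.0699 0.3361] gap 0.0196 units [-4.98  1.84 -2.65]
```

View pics/w3.png

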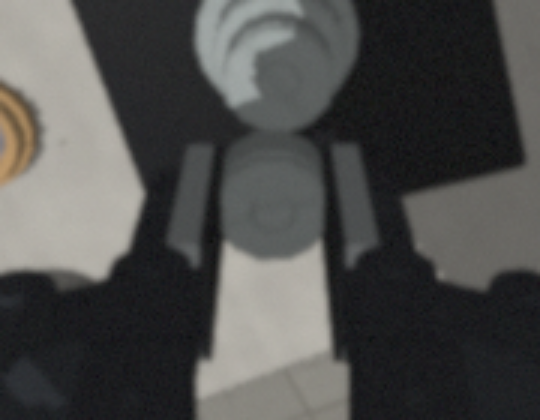

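Call:
{"api": "apply_moves", "payload": {"rows": [{"travel": [-1.25,0,-0.66],"yaw": 0,"jaw": 0},{"travel": [-2.5,0,-1.32],"yaw": 0,"jaw": 0},{"travel": [-3.75,0,-1.98],"yaw": 0,"jaw": 0},{"travel": [-4.7,0,-2.5],"yaw": 0,"jaw": 0},{"travel": [-4.98,0,-2.65],"yaw": 0,"jaw": 0},{"travel": [-4.98,0,-2.65],"yaw": 0,"jaw": 0},{"travel": [-4.98,0,-2.65],"yaw": 0,"jaw": 0},{"travel": [-4.98,0,-2.65],"yaw": 0,"jaw": 0}]}}

```text
time: 4.6
position: [0.4389, -0.07, 0.3364]
ee_rot: [0.598, -0.597, -0.378, 0.378]
wrist_force: [1.2, -0.1, 0.2]
finger_gap: 0.0196
```

```bash
cat >> h.py <<'E'
CASES={50:(.4387,-.0708,.016,.0255),100:(.4287,-.1978,.016,.0295),200:(.5553,-.2153,.018,.034),500:(.4061,-.3382,.021,.04)}
def wood(im):
    h=cv2.cvtColor(np.ascontiguousarray(im[:,:,::-1]),cv2.COLOR_BGR2HSV);return cv2.inRange(h,(5,55,60),(25,255,255))
def case(k,n='wrist'):
    "outer-contour circle at rim height, and points of depth at rim height"
    c,im,d,X=snap(n);x,y,zr,r=CASES[k];m=wood(im)
    cs,_=cv2.findContours(m,cv2.RETR_EXTERNAL,cv2.CHAIN_APPROX_NONE)
    for q in cs:
        if cv2.contourArea(q)<150:continue
        P=plane(c,q[:,0],zr);ct,rr=circ(P)
        if np.hypot(*(ct-[x,y]))<.03:print(n,k,'outer',ct.round(4),rr.round(4))
    t=(d.ravel()>0)&(abs(X[:,2]-zr)<.0025)&(np.hypot(X[:,0]-x,X[:,1]-y)<r+.012)
    if t.sum()>20:print(n,'rim pts',t.sum(),'mean',X[t].mean(0).round(4),'mid',((X[t].min(0)+X[t].max(0))/2).round(4),'size',np.ptp(X[t],axis=0).round(4),'fit',circ(X[t]))
    fl=(d.ravel()>0)&(abs(X[:,2]-.010)<.002)&(np.hypot(X[:,0]-x,X[:,1]-y)<r-.012)
    print('floor pts',fl.sum(),X[fl].mean(0).round(4) if fl.any() else '')
    return c,im,d,X
def held(X,d,r):
    o,R=tool();P=(X-o['position'])@R
    t=(d.ravel()>0)&(abs(P[:,0])<r+.003)&(P[:,2]>-.03)&(P[:,2]<.04)&(P[:,1]>.15)&(P[:,1]<.2)
    h,e=np.histogram(P[t,1],bins=np.arange(.15,.2,.001));i=h.argmax();u=t&(abs(P[:,1]-e[i]-.0005)<.0015)
    print('held top y',P[u,1].mean().round(4),'n',u.sum(),'min',P[u].min(0).round(4),'max',P[u].max(0).round(4), 'mid world',(o['position']+R@((P[u].min(0)+P[u].max(0))/2)).round(4))
E
python3 - <<'E'
from h import *
goto(.4387,-.0708,.19)
c,im,d,X=case(50);held(X,d,.0115)
case(50,'side');cv2.imwrite('pics/w4.png',im[:,:,::-1])
c,im,d,X=case(100,'top')
E
```

```text
now [ 0.4389 -0.07    0.3364] gap 0.0196 units [-0.03  5.85 -0.01]
wrist 50 outer [ 0.4353 -0.0696] 0.0244
wrist rim pts 418 mean [ 0.4377 -0.0706  0.015 ] mid [ 0.4381 -0.0709  0.0154] size [0.0427 0.0423 0.0038] fit (array([ 0.43786324, -0.07073231]), np.float64(0.01891905354290025))
floor pts 409 [ 0.4386 -0.0707  0.0098]
held top y 0.1663 n 999 min [-0.0142  0.165  -0.0121] max [0.0144 0.168  0.0122] mid world [ 0.4389 -0.0697  0.1699]
side 50 outer [ 0.4385 -0.061 ] 0.0251
side rim pts 60 mean [ 0.4378 -0.0705  0.0152] mid [ 0.4381 -0.0705  0.0154] size [0.0405 0.0407 0.0037] fit (array([ 0.43801219, -0.07008564]), np.float64(0.018971776271147857))
floor pts 65 [ 0.4385 -0.0708  0.0102]
top 100 outer [ 0.429 -0.198] 0.0282
top rim pts 166 mean [ 0.4275 -0.1978  0.0158] mid [ 0.4274 -0.1981  0.016 ] size [0.0523 0.0523 0.005 ] fit (array([ 0.42882478, -0.1982381 ]), np.float64(0.021630476310886857))
floor pts 122 [ 0.429  -0.198   0.0105]
```

View pics/w4.png

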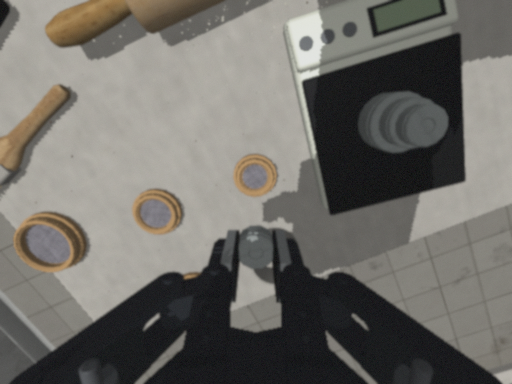

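Call:
{"api": "apply_moves", "payload": {"rows": [{"travel": [-0.05,1.3,0.01],"yaw": 0,"jaw": 0},{"travel": [-0.05,2.6,0.01],"yaw": 0,"jaw": 0},{"travel": [-0.05,3.8,0.01],"yaw": 0,"jaw": 0},{"travel": [-0.05,4.7,0.01],"yaw": 0,"jaw": 0},{"travel": [-0.05,5.3,0.01],"yaw": 0,"jaw": 0},{"travel": [-0.05,5.6,0.01],"yaw": 0,"jaw": 0},{"travel": [-0.05,5.6,0.01],"yaw": 0,"jaw": 0},{"travel": [-0.05,5.6,0.01],"yaw": 0,"jaw": 0}]}}

```text
time: 5.42
position: [0.4385, -0.0717, 0.1971]
ee_rot: [-0.598, 0.598, 0.378, -0.378]
wrist_force: [0.3, -0.2, 0.1]
finger_gap: 0.0195
```

Call:
{"api": "apply_moves", "payload": {"rows": [{"travel": [0,0.05,0],"yaw": 0,"jaw": 0},{"travel": [0,0.1,0],"yaw": 0,"jaw": 0},{"travel": [0,0.15,0],"yaw": 0,"jaw": 0},{"travel": [0,0.18,0],"yaw": 0,"jaw": 0},{"travel": [0,0.18,0],"yaw": 0,"jaw": 0},{"travel": [0,0.18,0],"yaw": 0,"jaw": 0}]}}

```text
time: 5.92
position: [0.4383, -0.0719, 0.1923]
ee_rot: [-0.598, 0.598, 0.378, -0.378]
wrist_force: [0.2, 0.5, -0.3]
finger_gap: 0.0192
```

Run:
```python
from h import *
o,R=tool();print(o['wrist_force'])
c,im,d,X=case(50);held(X,d,.0115)
a=proj(c,[o['position']+R[:,1]*.165])[0].astype(int)
cv2.imwrite('pics/w5.png',cv2.resize(im[a[1]-80:a[1]+80,a[0]-100:a[0]+100,::-1],None,fx=3,fy=3))
```

```text
[ 0.21366606  0.52060378 -0.31551781]
wrist 50 outer [ 0.4296 -0.0669] 0.0193
wrist rim pts 770 mean [ 0.4281 -0.0656  0.0151] mid [ 0.4378 -0.0691  0.016 ] size [0.0425 0.0388 0.005 ] fit (array([ 0.4371935 , -0.07023074]), np.float64(0.017621736856570366))
floor pts 269 [ 0.4306 -0.0666  0.0097]
held top y 0.1929 n 1073 min [-0.0145  0.1911 -0.0299] max [0.0145 0.194  0.04  ] mid world [ 4.338e-01 -6.980e-02 -2.000e-04]
```

View pics/w5.png

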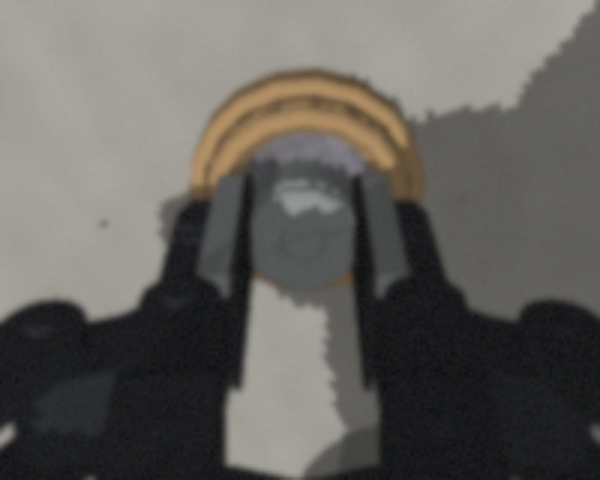

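Call:
{"api": "apply_moves", "payload": {"rows": [{"travel": [0,0.02,0],"yaw": 0,"jaw": 0},{"travel": [0,0.04,0],"yaw": 0,"jaw": 0},{"travel": [0,0.04,0],"yaw": 0,"jaw": 0},{"travel": [0,0.04,0],"yaw": 0,"jaw": 0}]}}

```text
time: 6.3
position: [0.4383, -0.0719, 0.1912]
ee_rot: [0.598, -0.598, -0.378, 0.378]
wrist_force: [0.9, 0.3, 0.5]
finger_gap: 0.0195
```

Call:
{"api": "apply_moves", "payload": {"rows": [{"travel": [0,0.02,0],"yaw": 0,"jaw": 0},{"travel": [0,0.04,0],"yaw": 0,"jaw": 0},{"travel": [0,0.04,0],"yaw": 0,"jaw": 0},{"travel": [0,0.04,0],"yaw": 0,"jaw": 0}]}}

```text
time: 6.63
position: [0.4383, -0.0719, 0.1902]
ee_rot: [-0.598, 0.598, 0.378, -0.378]
wrist_force: [-1.3, 0.4, 2.0]
finger_gap: 0.0195
```

Call:
{"api": "apply_moves", "payload": {"rows": [{"travel": [0,0.02,0],"yaw": 0,"jaw": 0},{"travel": [0,0.02,0],"yaw": 0,"jaw": 0},{"travel": [0,0.02,0],"yaw": 0,"jaw": 0}]}}

```text
time: 6.88
position: [0.4383, -0.0719, 0.1901]
ee_rot: [-0.598, 0.598, 0.378, -0.378]
wrist_force: [-3.6, 0.6, 11.6]
finger_gap: 0.02
```

Call:
{"api": "apply_moves", "payload": {"rows": [{"travel": [0,0,0],"yaw": 0,"jaw": 0.3},{"travel": [0,0,0],"yaw": 0,"jaw": 0.4},{"travel": [0,0,0],"yaw": 0,"jaw": 0.5},{"travel": [0,0,0],"yaw": 0,"jaw": 0.5},{"travel": [0,0,0],"yaw": 0,"jaw": 0.5},{"travel": [0,-1,0],"yaw": 0,"jaw": 0.5},{"travel": [0,-2.5,0],"yaw": 0,"jaw": 0.5},{"travel": [0,-4,0],"yaw": 0,"jaw": 0.5}]}}

```text
time: 7.55
position: [0.4379, -0.0718, 0.2903]
ee_rot: [0.599, -0.597, -0.377, 0.378]
wrist_force: [0.7, 0.3, 0.7]
finger_gap: 0.0427
```

Call:
{"api": "apply_moves", "payload": {"rows": [{"travel": [0,-1.5,0],"yaw": 0,"jaw": 0.5},{"travel": [0,-2,0],"yaw": 0,"jaw": 0.5},{"travel": [1.3,-2,0.66],"yaw": 0,"jaw": 0.5},{"travel": [2.6,-2,1.32],"yaw": 0,"jaw": 0.5},{"travel": [3.9,-2,1.98],"yaw": 0,"jaw": 0.5},{"travel": [5,-2,2.65],"yaw": 0,"jaw": 0.5},{"travel": [5,-2,2.65],"yaw": 0,"jaw": 0.5},{"travel": [5,-2,2.65],"yaw": 0,"jaw": 0.5}]}}

```text
time: 8.22
position: [0.4319, 0.0705, 0.3396]
ee_rot: [0.597, -0.597, -0.379, 0.379]
wrist_force: [0.5, 0.0, -0.1]
finger_gap: 0.0426
```

```bash
cat >> h.py <<'E'
def disk(zt,r,n='wrist',x=.433,y=.07):
    c,im,d,X=snap(n)
    t=(d.ravel()>0)&(abs(X[:,2]-zt+.0008)<.003)&(np.hypot(X[:,0]-x,X[:,1]-y)<r+.012)
    print(n,'disk',t.sum(),'mean',X[t].mean(0).round(4),'mid',((X[t].min(0)+X[t].max(0))/2).round(4),'size',np.ptp(X[t],axis=0).round(4));return c,im,d,X
E
python3 - <<'E'
from h import *
c,im,d,X=disk(.107,.0155);cv2.imwrite('pics/w6.png',im[:,:,::-1])
c,im,d,X=disk(.107,.0155,'top')
c,im,d,X=disk(.025,.0115,'top',.438,-.071)
c,im,d,X=disk(.025,.0115,'side',.438,-.071)
goto(.433,.07,.29)
E
```

```text
wrist disk 1005 mean [0.4326 0.0714 0.1061] mid [0.4333 0.0711 0.1058] size [0.0303 0.0304 0.0047]h.py:53: RuntimeWarning: Mean of empty slice.
  print(n,'disk',t.sum(),'mean',X[t].mean(0).round(4),'mid',((X[t].min(0)+X[t].max(0))/2).round(4),'size',np.ptp(X[t],axis=0).round(4));return c,im,d,X
  ret = um.true_divide(
Traceback (most recent call last):
  File "h.py", line 53, in disk
    print(n,'disk',t.sum(),'mean',X[t].mean(0).round(4),'mid',((X[t].min(0)+X[t].max(0))/2).round(4),'size',np.ptp(X[t],axis=0).round(4));return c,im,d,X
                                                                ~~~~~~~~^^^
ValueError: zero-size array to reduction operation minimum which has no identity
```

View pics/w6.png

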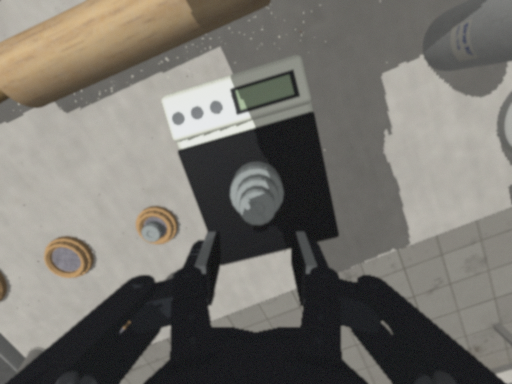

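Call:
{"api": "apply_moves", "payload": {"rows": [{"travel": [0.04,1,-0.03],"yaw": 0,"jaw": 0.5},{"travel": [0.04,2,-0.03],"yaw": 0,"jaw": 0.5},{"travel": [0.04,2.6,-0.03],"yaw": 0,"jaw": 0.5},{"travel": [0.04,2.78,-0.03],"yaw": 0,"jaw": 0.5},{"travel": [0.04,2.78,-0.03],"yaw": 0,"jaw": 0.5},{"travel": [0.04,2.78,-0.03],"yaw": 0,"jaw": 0.5},{"travel": [0.04,2.78,-0.03],"yaw": 0,"jaw": 0.5}]}}

```text
time: 8.9
position: [0.4336, 0.0696, 0.2711]
ee_rot: [-0.598, 0.598, 0.378, -0.377]
wrist_force: [-0.1, 0.4, -0.7]
finger_gap: 0.0425
```

Run:
```python
from h import *
disk(.107,.0155);goto(.433,.0711,.2705)
```

```text
wrist disk 2156 mean [0.432  0.0716 0.1061] mid [0.4321 0.0717 0.1062] size [0.0395 0.0514 0.0059]
now [0.4336 0.0698 0.2711] gap 0.0427 units [0.04 0.03 0.04]
```

Call:
{"api": "apply_moves", "payload": {"rows": [{"travel": [0.04,0.02,0.05],"yaw": 0,"jaw": 0.5},{"travel": [0.04,0.02,0.05],"yaw": 0,"jaw": 0.4},{"travel": [0.04,0.02,0.05],"yaw": 0,"jaw": 0.25},{"travel": [0.04,0.02,0.05],"yaw": 0,"jaw": 0.1},{"travel": [0.04,0.02,0.05],"yaw": 0,"jaw": 0},{"travel": [0.04,0.02,0.05],"yaw": 0,"jaw": 0},{"travel": [0.04,0.02,0.05],"yaw": 0,"jaw": 0},{"travel": [0.04,0.02,0.05],"yaw": 0,"jaw": 0}]}}

```text
time: 9.62
position: [0.4326, 0.0716, 0.2704]
ee_rot: [-0.598, 0.598, 0.378, -0.378]
wrist_force: [-2.6, 0.4, 10.9]
finger_gap: 0.0283
```

Call:
{"api": "apply_moves", "payload": {"rows": [{"travel": [0,0,0],"yaw": 0,"jaw": 0},{"travel": [0,-0.3,0],"yaw": 0,"jaw": 0},{"travel": [0,-0.8,0],"yaw": 0,"jaw": 0},{"travel": [0,-1.6,0],"yaw": 0,"jaw": 0},{"travel": [0,-2.6,0],"yaw": 0,"jaw": 0},{"travel": [0,-2.6,0],"yaw": 0,"jaw": 0},{"travel": [0,-2.6,0],"yaw": 0,"jaw": 0}]}}

```text
time: 10.2
position: [0.4326, 0.0715, 0.3358]
ee_rot: [-0.597, 0.598, 0.379, -0.377]
wrist_force: [-0.0, 0.6, -0.9]
finger_gap: 0.028
```

Run:
```python
from h import *
c,im,d,X=snap('wrist');held(X,d,.0155)
goto(.4285,-.1980,.336)
```

```text
held top y 0.1635 n 1863 min [-0.018   0.162  -0.0165] max [0.0184 0.165  0.0141] mid world [0.4336 0.0711 0.1713]
now [0.4323 0.0715 0.3348] gap 0.0281 units [-9.8  -0.05 -4.49]
```

Call:
{"api": "apply_moves", "payload": {"rows": [{"travel": [-1.4,0,-0.64],"yaw": 0,"jaw": 0},{"travel": [-2.8,0,-1.28],"yaw": 0,"jaw": 0},{"travel": [-4.2,0,-1.92],"yaw": 0,"jaw": 0},{"travel": [-5.6,0,-2.56],"yaw": 0,"jaw": 0},{"travel": [-7,0,-3.2],"yaw": 0,"jaw": 0},{"travel": [-8.4,0,-3.85],"yaw": 0,"jaw": 0},{"travel": [-9.4,0,-4.3],"yaw": 0,"jaw": 0},{"travel": [-9.8,0,-4.49],"yaw": 0,"jaw": 0}]}}

```text
time: 10.92
position: [0.4282, -0.201, 0.3337]
ee_rot: [0.599, -0.598, -0.377, 0.377]
wrist_force: [1.0, -0.7, -1.4]
finger_gap: 0.0285
```

Call:
{"api": "apply_moves", "payload": {"rows": [{"travel": [0,0,0],"yaw": 0,"jaw": 0},{"travel": [0,0,0],"yaw": 0,"jaw": 0},{"travel": [0,0,0],"yaw": 0,"jaw": 0}]}}

```text
time: 11.17
position: [0.4286, -0.1969, 0.3341]
ee_rot: [0.598, -0.597, -0.378, 0.378]
wrist_force: [0.2, -0.4, -1.2]
finger_gap: 0.0277
```

Run:
```python
from h import *
c,im,d,X=case(100);held(X,d,.0155);case(100,'side')
goto(.4285,-.1980,.195)
```

```text
wrist 100 outer [ 0.4257 -0.1978] 0.0283
wrist rim pts 511 mean [ 0.4276 -0.1993  0.015 ] mid [ 0.4284 -0.1992  0.0152] size [0.0499 0.0497 0.0034] fit (array([ 0.42821781, -0.19909715]), np.float64(0.022876636960658992))
floor pts 697 [ 0.4284 -0.1977  0.0098]
held top y 0.1646 n 1847 min [-0.0185  0.163  -0.0155] max [0.0182 0.166  0.015 ] mid world [ 0.4287 -0.1969  0.1699]
side 100 outer [ 0.429 -0.188] 0.0295
side rim pts 58 mean [ 0.429 -0.199  0.015] mid [ 0.4285 -0.1982  0.0154] size [0.0476 0.0498 0.0038] fit (array([ 0.42837515, -0.19785892]), np.float64(0.02316656181061857))
floor pts 75 [ 0.4286 -0.1989  0.0099]
now [ 0.4288 -0.1968  0.3345] gap 0.028 units [-0.05  5.58 -0.01]
```

Call:
{"api": "apply_moves", "payload": {"rows": [{"travel": [-0.06,1.3,-0.01],"yaw": 0,"jaw": 0},{"travel": [-0.06,2.6,-0.01],"yaw": 0,"jaw": 0},{"travel": [-0.06,3.8,-0.01],"yaw": 0,"jaw": 0},{"travel": [-0.06,4.7,-0.01],"yaw": 0,"jaw": 0},{"travel": [-0.06,5.3,-0.01],"yaw": 0,"jaw": 0},{"travel": [-0.06,5.6,-0.01],"yaw": 0,"jaw": 0},{"travel": [-0.06,5.66,-0.01],"yaw": 0,"jaw": 0},{"travel": [-0.06,5.66,-0.01],"yaw": 0,"jaw": 0}]}}

```text
time: 11.93
position: [0.4285, -0.1991, 0.1934]
ee_rot: [0.598, -0.598, -0.378, 0.378]
wrist_force: [-0.1, -0.5, -1.8]
finger_gap: 0.0281
```

Call:
{"api": "apply_moves", "payload": {"rows": [{"travel": [0,0.02,0],"yaw": 0,"jaw": 0},{"travel": [0,0.04,0],"yaw": 0,"jaw": 0},{"travel": [0,0.05,0],"yaw": 0,"jaw": 0},{"travel": [0,0.05,0],"yaw": 0,"jaw": 0},{"travel": [0,0.05,0],"yaw": 0,"jaw": 0}]}}

```text
time: 12.35
position: [0.4284, -0.1996, 0.1923]
ee_rot: [-0.598, 0.598, 0.378, -0.378]
wrist_force: [0.3, 0.7, -0.9]
finger_gap: 0.0279
```

Call:
{"api": "apply_moves", "payload": {"rows": [{"travel": [0.03,0.02,0],"yaw": 0,"jaw": 0},{"travel": [0.03,0.04,0],"yaw": 0,"jaw": 0},{"travel": [0.03,0.04,0],"yaw": 0,"jaw": 0},{"travel": [0.03,0.04,0],"yaw": 0,"jaw": 0}]}}

```text
time: 12.68
position: [0.4286, -0.1988, 0.1909]
ee_rot: [0.598, -0.598, -0.378, 0.378]
wrist_force: [0.0, 0.6, -1.1]
finger_gap: 0.0279
```

Call:
{"api": "apply_moves", "payload": {"rows": [{"travel": [0,0.01,0],"yaw": 0,"jaw": 0},{"travel": [0,0.02,0],"yaw": 0,"jaw": 0},{"travel": [0,0.02,0],"yaw": 0,"jaw": 0},{"travel": [0,0.02,0],"yaw": 0,"jaw": 0}]}}

```text
time: 13.02
position: [0.4286, -0.1988, 0.1906]
ee_rot: [-0.598, 0.598, 0.378, -0.378]
wrist_force: [-1.6, 0.3, 3.3]
finger_gap: 0.028
```

Call:
{"api": "apply_moves", "payload": {"rows": [{"travel": [0,0.01,0],"yaw": 0,"jaw": 0},{"travel": [0,0.01,0],"yaw": 0,"jaw": 0.4},{"travel": [0,0.01,0],"yaw": 0,"jaw": 0.5},{"travel": [0,0.01,0],"yaw": 0,"jaw": 0.6},{"travel": [0,0.01,0],"yaw": 0,"jaw": 0.6},{"travel": [0,-1,0],"yaw": 0,"jaw": 0.6},{"travel": [0,-2.5,0],"yaw": 0,"jaw": 0.6},{"travel": [0,-4,0],"yaw": 0,"jaw": 0.7}]}}

```text
time: 13.68
position: [0.4283, -0.1986, 0.291]
ee_rot: [0.599, -0.597, -0.377, 0.378]
wrist_force: [0.3, -1.5, -0.3]
finger_gap: 0.0595
```

Call:
{"api": "apply_moves", "payload": {"rows": [{"travel": [0,-1,0],"yaw": 0,"jaw": 0.7},{"travel": [1.4,-1.6,0.64],"yaw": 0,"jaw": 0.7},{"travel": [2.8,-1.6,1.28],"yaw": 0,"jaw": 0.7},{"travel": [4.2,-1.6,1.92],"yaw": 0,"jaw": 0.7},{"travel": [5.6,-1.6,2.56],"yaw": 0,"jaw": 0.7},{"travel": [7,-1.6,3.2],"yaw": 0,"jaw": 0.7},{"travel": [8.4,-1.6,3.85],"yaw": 0,"jaw": 0.7},{"travel": [9.5,-1.6,4.3],"yaw": 0,"jaw": 0.7}]}}

```text
time: 14.35
position: [0.4329, 0.0642, 0.3305]
ee_rot: [0.598, -0.598, -0.378, 0.378]
wrist_force: [0.1, -0.3, -0.9]
finger_gap: 0.0599
```

Call:
{"api": "apply_moves", "payload": {"rows": [{"travel": [0.35,0,0.2],"yaw": 0,"jaw": 0.7},{"travel": [0.35,0,0.2],"yaw": 0,"jaw": 0.7},{"travel": [0.35,0,0.2],"yaw": 0,"jaw": 0.7},{"travel": [0.35,0,0.2],"yaw": 0,"jaw": 0.7}]}}

```text
time: 14.68
position: [0.4328, 0.071, 0.3304]
ee_rot: [-0.598, 0.598, 0.377, -0.378]
wrist_force: [0.4, -0.1, -0.3]
finger_gap: 0.0597
```

Run:
```python
from h import *
c,im,d,X=disk(.09,.02);disk(.027,.0155,'side',.4285,-.1985)
cv2.imwrite('pics/w7.png',im[:,:,::-1])
print(tips());goto(.433,.0711,.2515)
```

```text
wrist disk 1592 mean [0.4323 0.072  0.0891] mid [0.433  0.0715 0.0887] size [0.0397 0.0395 0.0049]h.py:53: RuntimeWarning: Mean of empty slice.
  print(n,'disk',t.sum(),'mean',X[t].mean(0).round(4),'mid',((X[t].min(0)+X[t].max(0))/2).round(4),'size',np.ptp(X[t],axis=0).round(4));return c,im,d,X
  ret = um.true_divide(
Traceback (most recent call last):
  File "h.py", line 53, in disk
    print(n,'disk',t.sum(),'mean',X[t].mean(0).round(4),'mid',((X[t].min(0)+X[t].max(0))/2).round(4),'size',np.ptp(X[t],axis=0).round(4));return c,im,d,X
                                                                ~~~~~~~~^^^
ValueError: zero-size array to reduction operation minimum which has no identity
```

Call:
{"api": "apply_moves", "payload": {"rows": [{"travel": [0.02,1.2,0],"yaw": 0,"jaw": 0.7},{"travel": [0.02,2.3,0],"yaw": 0,"jaw": 0.7},{"travel": [0.02,3,0],"yaw": 0,"jaw": 0.7},{"travel": [0.02,3.17,0],"yaw": 0,"jaw": 0.7},{"travel": [0.02,3.17,0],"yaw": 0,"jaw": 0.7},{"travel": [0.02,3.17,0],"yaw": 0,"jaw": 0.7},{"travel": [0.02,3.17,0],"yaw": 0,"jaw": 0.7}]}}

```text
time: 15.37
position: [0.4334, 0.0721, 0.2523]
ee_rot: [-0.598, 0.598, 0.378, -0.377]
wrist_force: [-0.1, 0.6, -0.9]
finger_gap: 0.0597
```

Run:
```python
from h import *
disk(.09,.012);goto(.433,.0715,.2517)
```

```text
wrist disk 3333 mean [0.4318 0.0724 0.0891] mid [0.4331 0.0719 0.0887] size [0.0396 0.0392 0.005 ]
now [0.4334 0.0722 0.2523] gap 0.06 units [-0.03  0.02  0.  ]
```

Call:
{"api": "apply_moves", "payload": {"rows": [{"travel": [-0.02,0.02,0.01],"yaw": 0,"jaw": 0.7},{"travel": [-0.02,0.02,0.01],"yaw": 0,"jaw": 0.6},{"travel": [-0.02,0.02,0.01],"yaw": 0,"jaw": 0.45},{"travel": [-0.02,0.02,0.01],"yaw": 0,"jaw": 0.3},{"travel": [-0.02,0.02,0.01],"yaw": 0,"jaw": 0.2},{"travel": [-0.02,0.02,0.01],"yaw": 0,"jaw": 0.2},{"travel": [-0.02,0.02,0.01],"yaw": 0,"jaw": 0.2},{"travel": [-0.02,0.02,0.01],"yaw": 0,"jaw": 0.2}]}}

```text
time: 16.08
position: [0.4326, 0.0721, 0.2515]
ee_rot: [-0.598, 0.598, 0.378, -0.378]
wrist_force: [-4.3, -0.9, 12.5]
finger_gap: 0.0373
```

Call:
{"api": "apply_moves", "payload": {"rows": [{"travel": [0,0,0],"yaw": 0,"jaw": 0.2},{"travel": [0,-0.3,0],"yaw": 0,"jaw": 0.2},{"travel": [0,-0.8,0],"yaw": 0,"jaw": 0.2},{"travel": [0,-1.6,0],"yaw": 0,"jaw": 0.2},{"travel": [0,-2.6,0],"yaw": 0,"jaw": 0.2},{"travel": [0,-3,0],"yaw": 0,"jaw": 0.2},{"travel": [0,-3,0],"yaw": 0,"jaw": 0.2},{"travel": [0,-3,0],"yaw": 0,"jaw": 0.2}]}}

```text
time: 16.75
position: [0.4324, 0.072, 0.3259]
ee_rot: [-0.598, 0.598, 0.378, -0.377]
wrist_force: [0.3, -0.1, -2.5]
finger_gap: 0.0378
```

Run:
```python
from h import *
c,im,d,X=snap('wrist');held(X,d,.02)
disk(.027,.0155,'side',.4285,-.1985);disk(.027,.0155,'top',.4285,-.1985);disk(.025,.0115,'top',.438,-.071)
goto(.5555,-.2155,.325)
```

```text
held top y 0.1617 n 3116 min [-0.0228  0.16   -0.0204] max [0.0224 0.163  0.0192] mid world [0.4326 0.0716 0.1637]h.py:53: RuntimeWarning: Mean of empty slice.
  print(n,'disk',t.sum(),'mean',X[t].mean(0).round(4),'mid',((X[t].min(0)+X[t].max(0))/2).round(4),'size',np.ptp(X[t],axis=0).round(4));return c,im,d,X
  ret = um.true_divide(
Traceback (most recent call last):
  File "h.py", line 53, in disk
    print(n,'disk',t.sum(),'mean',X[t].mean(0).round(4),'mid',((X[t].min(0)+X[t].max(0))/2).round(4),'size',np.ptp(X[t],axis=0).round(4));return c,im,d,X
                                                                ~~~~~~~~^^^
ValueError: zero-size array to reduction operation minimum which has no identity
```

```bash
sed -i 's/^    print(n,.disk.,t.sum(),/    if not t.any():print(n,"none");return c,im,d,X\n&/' h.py
python3 - <<'E'
from h import *
c,im,d,X=disk(.027,.0155,'top',.4285,-.1985);disk(.025,.0115,'top',.438,-.071)
cv2.imwrite('pics/t8.png',cv2.resize(im[150:290,200:380,::-1],None,fx=3,fy=3))
goto(.5555,-.2155,.325)
E
```

```text
top disk 127 mean [ 0.4297 -0.199   0.0268] mid [ 0.4296 -0.1983  0.0264] size [0.0286 0.0283 0.0055]
top disk 70 mean [ 0.4398 -0.0726  0.025 ] mid [ 0.4361 -0.0726  0.0242] size [0.0303 0.0198 0.006 ]
now [0.4323 0.072  0.3248] gap 0.0373 units [-8.27 -0.02 -9.39]
```

View pics/t8.png

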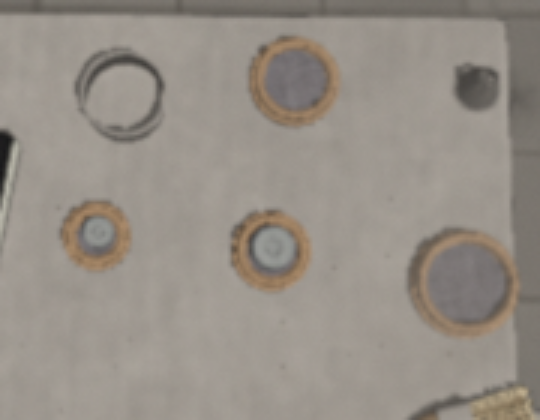

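Call:
{"api": "apply_moves", "payload": {"rows": [{"travel": [-0.9,0,-1],"yaw": 0,"jaw": 0.2},{"travel": [-1.9,0,-2.1],"yaw": 0,"jaw": 0.2},{"travel": [-2.9,0,-3.2],"yaw": 0,"jaw": 0.2},{"travel": [-3.9,0,-4.3],"yaw": 0,"jaw": 0.2},{"travel": [-4.9,0,-5.4],"yaw": 0,"jaw": 0.2},{"travel": [-5.9,0,-6.5],"yaw": 0,"jaw": 0.2},{"travel": [-6.9,0,-7.7],"yaw": 0,"jaw": 0.2},{"travel": [-7.8,0,-8.8],"yaw": 0,"jaw": 0.2}]}}

```text
time: 17.62
position: [0.5478, -0.2008, 0.3247]
ee_rot: [0.598, -0.597, -0.377, 0.378]
wrist_force: [1.4, 0.9, -1.3]
finger_gap: 0.0371
```

Call:
{"api": "apply_moves", "payload": {"rows": [{"travel": [-0.4,0,-0.5],"yaw": 0,"jaw": 0.2},{"travel": [-0.47,0,-0.59],"yaw": 0,"jaw": 0.2},{"travel": [-0.47,0,-0.59],"yaw": 0,"jaw": 0.2},{"travel": [-0.47,0,-0.59],"yaw": 0,"jaw": 0.2}]}}

```text
time: 17.95
position: [0.5554, -0.2148, 0.3248]
ee_rot: [0.598, -0.597, -0.377, 0.378]
wrist_force: [0.4, 0.5, -2.0]
finger_gap: 0.0373
```

Run:
```python
from h import *
c,im,d,X=case(200);held(X,d,.02);case(200,'side')
goto(.5555,-.2155,.195)
```

```text
wrist 200 outer [ 0.5527 -0.2152] 0.0323
wrist rim pts 668 mean [ 0.5555 -0.2162  0.0169] mid [ 0.556  -0.217   0.0176] size [0.0594 0.0595 0.0043] fit (array([ 0.55590311, -0.21675968]), np.float64(0.027345939648327433))
floor pts 1142 [ 0.5551 -0.2154  0.0098]
held top y 0.1627 n 3107 min [-0.0228  0.161  -0.02  ] max [0.0227 0.164  0.0194] mid world [ 0.5555 -0.2146  0.1626]
side 200 outer [ 0.5546 -0.204 ] 0.0346
side rim pts 59 mean [ 0.5554 -0.2161  0.017 ] mid [ 0.5561 -0.2154  0.0175] size [0.0576 0.0565 0.004 ] fit (array([ 0.55597031, -0.21525303]), np.float64(0.02707503072343202))
floor pts 97 [ 0.5555 -0.2171  0.01  ]
now [ 0.5555 -0.2144  0.3254] gap 0.0376 units [-0.04  5.22 -0.02]
```

Call:
{"api": "apply_moves", "payload": {"rows": [{"travel": [-0.05,1.3,-0.03],"yaw": 0,"jaw": 0.2},{"travel": [-0.05,2.6,-0.03],"yaw": 0,"jaw": 0.2},{"travel": [-0.05,3.8,-0.03],"yaw": 0,"jaw": 0.2},{"travel": [-0.05,4.6,-0.03],"yaw": 0,"jaw": 0.2},{"travel": [-0.05,5.1,-0.03],"yaw": 0,"jaw": 0.2},{"travel": [-0.05,5.25,-0.03],"yaw": 0,"jaw": 0.2},{"travel": [-0.05,5.28,-0.03],"yaw": 0,"jaw": 0.2},{"travel": [-0.05,5.28,-0.03],"yaw": 0,"jaw": 0.2}]}}

```text
time: 18.72
position: [0.5563, -0.2169, 0.1948]
ee_rot: [-0.597, 0.598, 0.378, -0.378]
wrist_force: [0.3, -0.7, -1.6]
finger_gap: 0.0372
```

Call:
{"api": "apply_moves", "payload": {"rows": [{"travel": [0,0.01,0],"yaw": 0,"jaw": 0.2},{"travel": [0,0.02,0],"yaw": 0,"jaw": 0.2},{"travel": [0,0.02,0],"yaw": 0,"jaw": 0.2},{"travel": [0,0.02,0],"yaw": 0,"jaw": 0.2}]}}

```text
time: 19.05
position: [0.556, -0.217, 0.1937]
ee_rot: [-0.598, 0.598, 0.378, -0.378]
wrist_force: [0.2, -0.3, -2.3]
finger_gap: 0.0378
```

Call:
{"api": "apply_moves", "payload": {"rows": [{"travel": [0,0.02,0],"yaw": 0,"jaw": 0.2},{"travel": [0,0.04,0],"yaw": 0,"jaw": 0.2},{"travel": [0,0.06,0],"yaw": 0,"jaw": 0.2},{"travel": [0,0.06,0],"yaw": 0,"jaw": 0.2},{"travel": [0,0.06,0],"yaw": 0,"jaw": 0.2}]}}

```text
time: 19.47
position: [0.5559, -0.217, 0.1917]
ee_rot: [0.598, -0.598, -0.378, 0.378]
wrist_force: [-0.0, -1.0, -2.3]
finger_gap: 0.0371
```

Call:
{"api": "apply_moves", "payload": {"rows": [{"travel": [0,0.015,0],"yaw": 0,"jaw": 0.2},{"travel": [0,0.02,0],"yaw": 0,"jaw": 0.2},{"travel": [0,0.02,0],"yaw": 0,"jaw": 0.2},{"travel": [0,0.02,0],"yaw": 0,"jaw": 0.2}]}}

```text
time: 19.8
position: [0.5559, -0.217, 0.1916]
ee_rot: [-0.598, 0.598, 0.378, -0.378]
wrist_force: [-2.7, 1.2, 6.0]
finger_gap: 0.0372
```

Call:
{"api": "apply_moves", "payload": {"rows": [{"travel": [0,0.01,0],"yaw": 0,"jaw": 0.5},{"travel": [0,0.01,0],"yaw": 0,"jaw": 0.6},{"travel": [0,0.01,0],"yaw": 0,"jaw": 0.7},{"travel": [0,0.01,0],"yaw": 0,"jaw": 0.7},{"travel": [0,0.01,0],"yaw": 0,"jaw": 0.7},{"travel": [0,-1,0],"yaw": 0,"jaw": 0.7},{"travel": [0,-2.5,0],"yaw": 0,"jaw": 0.7},{"travel": [0,-4,0],"yaw": 0,"jaw": 0.9}]}}

```text
time: 20.47
position: [0.5556, -0.2168, 0.2916]
ee_rot: [0.598, -0.597, -0.377, 0.378]
wrist_force: [0.4, -1.0, 1.1]
finger_gap: 0.0704
```

Call:
{"api": "apply_moves", "payload": {"rows": [{"travel": [0.9,-1.2,1],"yaw": 0,"jaw": 0.9},{"travel": [1.9,-1.4,2.1],"yaw": 0,"jaw": 0.9},{"travel": [2.9,-1.4,3.2],"yaw": 0,"jaw": 0.9},{"travel": [3.9,-1.4,4.3],"yaw": 0,"jaw": 0.9},{"travel": [4.9,-1.4,5.4],"yaw": 0,"jaw": 0.9},{"travel": [5.9,-1.4,6.5],"yaw": 0,"jaw": 0.9},{"travel": [6.9,-1.4,7.7],"yaw": 0,"jaw": 0.9},{"travel": [7.8,-1.4,8.8],"yaw": 0,"jaw": 0.9}]}}

```text
time: 21.13
position: [0.4398, 0.0552, 0.3263]
ee_rot: [-0.598, 0.598, 0.378, -0.378]
wrist_force: [1.3, 0.9, -0.4]
finger_gap: 0.0767
```

Call:
{"api": "apply_moves", "payload": {"rows": [{"travel": [0.4,0,0.5],"yaw": 0,"jaw": 0.9},{"travel": [0.5,0,0.6],"yaw": 0,"jaw": 0.9},{"travel": [0.5,0,0.6],"yaw": 0,"jaw": 0.9},{"travel": [0.5,0,0.6],"yaw": 0,"jaw": 0.9}]}}

```text
time: 21.47
position: [0.4332, 0.0709, 0.3263]
ee_rot: [-0.598, 0.598, 0.378, -0.378]
wrist_force: [0.0, 0.4, 0.4]
finger_gap: 0.077
```

Run:
```python
from h import *
disk(.07,.026);disk(.03,.02,'top',.5558,-.2165)
goto(.433,.0715,.236)
```

```text
wrist disk 2371 mean [0.4329 0.071  0.0691] mid [0.4339 0.0707 0.069 ] size [0.0514 0.0513 0.0054]
top disk 189 mean [ 0.5557 -0.2174  0.0302] mid [ 0.5572 -0.2173  0.0292] size [0.0384 0.0394 0.0058]
now [0.4333 0.0705 0.3262] gap 0.0768 units [0.03 3.61 0.03]
```

Call:
{"api": "apply_moves", "payload": {"rows": [{"travel": [0.01,1.2,0],"yaw": 0,"jaw": 0.9},{"travel": [0.01,2.4,0],"yaw": 0,"jaw": 0.9},{"travel": [0.01,3.4,0],"yaw": 0,"jaw": 0.9},{"travel": [0.01,3.9,0],"yaw": 0,"jaw": 0.9},{"travel": [0.01,4.05,0],"yaw": 0,"jaw": 0.9},{"travel": [0.01,4.05,0],"yaw": 0,"jaw": 0.9},{"travel": [0.01,4.05,0],"yaw": 0,"jaw": 0.9}]}}

```text
time: 22.15
position: [0.4334, 0.0711, 0.2255]
ee_rot: [-0.598, 0.598, 0.378, -0.377]
wrist_force: [0.5, 0.3, -0.0]
finger_gap: 0.0768
```

Run:
```python
from h import *
disk(.07,.015);goto(.4337,.0707,.2255)
```

```text
wrist disk 6047 mean [0.432  0.0715 0.0691] mid [0.4336 0.0708 0.0687] size [0.0516 0.0514 0.005 ]
now [0.4334 0.0713 0.2258] gap 0.0771 units [-0.02  0.01 -0.02]
```

Call:
{"api": "apply_moves", "payload": {"rows": [{"travel": [0,0.01,0],"yaw": 0,"jaw": 0.8},{"travel": [0,0.01,0],"yaw": 0,"jaw": 0.7},{"travel": [0,0.01,0],"yaw": 0,"jaw": 0.6},{"travel": [0,0.01,0],"yaw": 0,"jaw": 0.45},{"travel": [0,0.01,0],"yaw": 0,"jaw": 0.3},{"travel": [0,0.01,0],"yaw": 0,"jaw": 0.3},{"travel": [0,0.01,0],"yaw": 0,"jaw": 0.3},{"travel": [0,0.01,0],"yaw": 0,"jaw": 0.3}]}}

```text
time: 22.87
position: [0.4331, 0.0715, 0.2258]
ee_rot: [-0.597, 0.598, 0.378, -0.377]
wrist_force: [-3.6, -1.6, 15.9]
finger_gap: 0.0501
```

Call:
{"api": "apply_moves", "payload": {"rows": [{"travel": [0,0,0],"yaw": 0,"jaw": 0.3},{"travel": [0,-0.3,0],"yaw": 0,"jaw": 0.3},{"travel": [0,-0.8,0],"yaw": 0,"jaw": 0.3},{"travel": [0,-1.6,0],"yaw": 0,"jaw": 0.3},{"travel": [0,-2.6,0],"yaw": 0,"jaw": 0.3},{"travel": [0,-3.2,0],"yaw": 0,"jaw": 0.3},{"travel": [0,-3.2,0],"yaw": 0,"jaw": 0.3},{"travel": [0,-3.2,0],"yaw": 0,"jaw": 0.3}]}}

```text
time: 23.53
position: [0.4326, 0.0716, 0.3048]
ee_rot: [-0.598, 0.598, 0.378, -0.377]
wrist_force: [0.8, -0.8, -4.7]
finger_gap: 0.0493
```

Run:
```python
from h import *
c,im,d,X=snap('wrist');held(X,d,.026)
case(500,'top');case(500,'side')
goto(.4065,-.3385,.306)
```

```text
held top y 0.1559 n 5506 min [-0.0289  0.154  -0.027 ] max [0.0288 0.157  0.0246] mid world [0.4334 0.071  0.1485]
top 500 outer [ 0.4058 -0.3376] 0.0379
top rim pts 222 mean [ 0.407  -0.3414  0.0209] mid [ 0.4066 -0.3395  0.021 ] size [0.0696 0.0678 0.0049] fit (array([ 0.40610568, -0.33951201]), np.float64(0.032376618856031845))
floor pts 321 [ 0.4057 -0.3389  0.0103]
floor pts 16 [ 0.3868 -0.3392  0.01  ]
now [0.4325 0.0715 0.3035] gap 0.0498 units [-15.26  -0.09  -6.1 ]
```

Call:
{"api": "apply_moves", "payload": {"rows": [{"travel": [-1,0,-0.4],"yaw": 0,"jaw": 0.3},{"travel": [-2.2,0,-0.88],"yaw": 0,"jaw": 0.3},{"travel": [-3.5,0,-1.4],"yaw": 0,"jaw": 0.3},{"travel": [-4.8,0,-1.92],"yaw": 0,"jaw": 0.3},{"travel": [-6.1,0,-2.44],"yaw": 0,"jaw": 0.3},{"travel": [-7.4,0,-2.96],"yaw": 0,"jaw": 0.3},{"travel": [-8.7,0,-3.48],"yaw": 0,"jaw": 0.3},{"travel": [-10,0,-4],"yaw": 0,"jaw": 0.3}]}}

```text
time: 24.35
position: [0.4152, -0.1988, 0.3036]
ee_rot: [0.598, -0.597, -0.377, 0.378]
wrist_force: [0.6, -0.6, -4.6]
finger_gap: 0.0496
```

Call:
{"api": "apply_moves", "payload": {"rows": [{"travel": [-1.3,0,-0.52],"yaw": 0,"jaw": 0.3},{"travel": [-2.6,0,-1.04],"yaw": 0,"jaw": 0.3},{"travel": [-3.8,0,-1.5],"yaw": 0,"jaw": 0.3},{"travel": [-4.7,0,-1.9],"yaw": 0,"jaw": 0.3},{"travel": [-5.2,0,-2.08],"yaw": 0,"jaw": 0.3},{"travel": [-5.28,0,-2.1],"yaw": 0,"jaw": 0.3},{"travel": [-5.28,0,-2.1],"yaw": 0,"jaw": 0.3},{"travel": [-5.28,0,-2.1],"yaw": 0,"jaw": 0.3}]}}

```text
time: 25.02
position: [0.4065, -0.3379, 0.304]
ee_rot: [0.598, -0.597, -0.378, 0.378]
wrist_force: [0.4, 0.1, -4.6]
finger_gap: 0.0499
```

Run:
```python
from h import *
c,im,d,X=case(500);held(X,d,.026);case(500,'side')
goto(.4063,-.3392,.196)
```

```text
wrist 500 outer [ 0.4011 -0.3383] 0.0336
wrist rim pts 712 mean [ 0.3943 -0.3355  0.02  ] mid [ 0.4027 -0.3405  0.0204] size [0.0647 0.071  0.0037] fit (array([ 0.40557806, -0.34027767]), np.float64(0.03309936854745409))
floor pts 1841 [ 0.403  -0.3372  0.0098]
held top y 0.1569 n 5470 min [-0.029   0.155  -0.0263] max [0.0288 0.158  0.0257] mid world [ 0.4068 -0.3377  0.1477]
side 500 outer [ 0.4068 -0.3244] 0.0425
side rim pts 73 mean [ 0.4066 -0.3406  0.0202] mid [ 0.4058 -0.3392  0.0206] size [0.0682 0.0724 0.0042] fit (array([ 0.40588645, -0.33830798]), np.float64(0.03354856734781169))
floor pts 112 [ 0.4056 -0.3433  0.0097]
now [ 0.4068 -0.3378  0.3044] gap 0.0496 units [-0.06  4.34 -0.01]
```

Call:
{"api": "apply_moves", "payload": {"rows": [{"travel": [-0.06,1.2,0],"yaw": 0,"jaw": 0.3},{"travel": [-0.06,2.3,0],"yaw": 0,"jaw": 0.3},{"travel": [-0.06,3.2,0],"yaw": 0,"jaw": 0.3},{"travel": [-0.06,3.8,0],"yaw": 0,"jaw": 0.3},{"travel": [-0.06,4.1,0],"yaw": 0,"jaw": 0.3},{"travel": [-0.06,4.24,0],"yaw": 0,"jaw": 0.3},{"travel": [-0.06,4.24,0],"yaw": 0,"jaw": 0.3},{"travel": [-0.06,4.24,0],"yaw": 0,"jaw": 0.3}]}}

```text
time: 25.78
position: [0.4063, -0.3403, 0.1996]
ee_rot: [-0.597, 0.598, 0.378, -0.378]
wrist_force: [0.8, 0.1, -5.8]
finger_gap: 0.0496
```

Call:
{"api": "apply_moves", "payload": {"rows": [{"travel": [0,0.01,0],"yaw": 0,"jaw": 0.3},{"travel": [0,0.02,0],"yaw": 0,"jaw": 0.3},{"travel": [0,0.02,0],"yaw": 0,"jaw": 0.3},{"travel": [0,0.02,0],"yaw": 0,"jaw": 0.3}]}}

```text
time: 26.12
position: [0.406, -0.3403, 0.1986]
ee_rot: [-0.598, 0.598, 0.378, -0.378]
wrist_force: [0.6, 0.6, -5.4]
finger_gap: 0.0496
```

Call:
{"api": "apply_moves", "payload": {"rows": [{"travel": [0.02,0.03,0],"yaw": 0,"jaw": 0.3},{"travel": [0.02,0.06,0],"yaw": 0,"jaw": 0.3},{"travel": [0.02,0.08,0],"yaw": 0,"jaw": 0.3},{"travel": [0.02,0.1,0],"yaw": 0,"jaw": 0.3},{"travel": [0.02,0.1,0],"yaw": 0,"jaw": 0.3},{"travel": [0.02,0.1,0],"yaw": 0,"jaw": 0.3}]}}

```text
time: 26.62
position: [0.4062, -0.3398, 0.1959]
ee_rot: [0.598, -0.598, -0.378, 0.378]
wrist_force: [-2.0, 1.4, 2.0]
finger_gap: 0.05
```

Call:
{"api": "apply_moves", "payload": {"rows": [{"travel": [0,0.01,0],"yaw": 0,"jaw": 0.3},{"travel": [0,0.02,0],"yaw": 0,"jaw": 0.3},{"travel": [0,0.02,0],"yaw": 0,"jaw": 0.3},{"travel": [0,0.02,0],"yaw": 0,"jaw": 0.3}]}}

```text
time: 26.95
position: [0.4061, -0.3398, 0.1958]
ee_rot: [0.598, -0.598, -0.378, 0.378]
wrist_force: [-3.8, 4.5, 9.9]
finger_gap: 0.0495
```

Contact on the floor (height matches). Release, lift, move aside and check.

Call:
{"api": "apply_moves", "payload": {"rows": [{"travel": [0,0,0],"yaw": 0,"jaw": 0.65},{"travel": [0,0,0],"yaw": 0,"jaw": 0.75},{"travel": [0,0,0],"yaw": 0,"jaw": 0.85},{"travel": [0,0,0],"yaw": 0,"jaw": 0.85},{"travel": [0,0,0],"yaw": 0,"jaw": 0.85},{"travel": [0,-1,0],"yaw": 0,"jaw": 0.85},{"travel": [0,-2.5,0],"yaw": 0,"jaw": 0.85},{"travel": [0,-4,0],"yaw": 0,"jaw": 0.85}]}}

```text
time: 27.62
position: [0.4059, -0.3396, 0.2957]
ee_rot: [0.599, -0.597, -0.378, 0.378]
wrist_force: [0.5, -0.5, -0.6]
finger_gap: 0.0727
```

Call:
{"api": "apply_moves", "payload": {"rows": [{"travel": [0,-1.5,0],"yaw": 0,"jaw": 0.85},{"travel": [0,-3,0],"yaw": 0,"jaw": 0.85},{"travel": [0,-3.5,0],"yaw": 0,"jaw": 0.85},{"travel": [1.4,-3.5,0.6],"yaw": 0,"jaw": 0.85},{"travel": [2.8,-3.5,1.2],"yaw": 0,"jaw": 0.85},{"travel": [4.2,-3.5,1.8],"yaw": 0,"jaw": 0.85},{"travel": [5.6,-3.5,2.4],"yaw": 0,"jaw": 0.85},{"travel": [7,-3.5,3],"yaw": 0,"jaw": 0.85}]}}

```text
time: 28.28
position: [0.4132, -0.1479, 0.3828]
ee_rot: [-0.598, 0.598, 0.378, -0.377]
wrist_force: [0.1, -0.4, 0.9]
finger_gap: 0.0728
```

Call:
{"api": "apply_moves", "payload": {"rows": [{"travel": [1.4,0,0.6],"yaw": 0,"jaw": 0.85},{"travel": [2.8,0,1.2],"yaw": 0,"jaw": 0.85},{"travel": [4.2,0,1.8],"yaw": 0,"jaw": 0.85},{"travel": [5.6,0,2.4],"yaw": 0,"jaw": 0.85},{"travel": [7,0,3],"yaw": 0,"jaw": 0.85},{"travel": [8,0,3.4],"yaw": 0,"jaw": 0.85},{"travel": [8,0,3.4],"yaw": 0,"jaw": 0.85},{"travel": [8,0,3.4],"yaw": 0,"jaw": 0.85}]}}

```text
time: 28.95
position: [0.4226, 0.0685, 0.3827]
ee_rot: [-0.597, 0.597, 0.379, -0.379]
wrist_force: [-1.1, -0.8, -0.3]
finger_gap: 0.0727
```

Run:
```python
from h import *
for k,zt,r in((50,.025,.0115),(100,.027,.0155),(200,.03,.02),(500,.04,.026)):
    x,y,zr,R=CASES[k];print(k)
    for n in('top','side','wrist'):
        c,im,d,X=snap(n)
        t=(d.ravel()>0)&(np.hypot(X[:,0]-x,X[:,1]-y)<r-.003)
        if t.sum()>5:
            A=np.c_[X[t,:2]-[x,y],np.ones(t.sum())];s=np.linalg.lstsq(A,X[t,2],rcond=None)[0]
            print(n,t.sum(),'z med',np.median(X[t,2]).round(4),'expected',zt,'tilt',np.degrees(np.hypot(*s[:2])).round(1))
    case(k,'top')
c,im,d,X=snap('top')
cv2.imwrite('pics/t9.png',cv2.resize(im[150:290,120:380,::-1],None,fx=3,fy=3));print(get_obs()['time'])
```

```text
50
top 49 z med 0.0254 expected 0.025 tilt 4.9
side 32 z med 0.0238 expected 0.025 tilt 33.8
wrist 116 z med 0.0242 expected 0.025 tilt 0.5
top 50 outer [ 0.4389 -0.0705] 0.0245
top rim pts 126 mean [ 0.4383 -0.0716  0.0158] mid [ 0.4372 -0.0691  0.016 ] size [0.0441 0.0438 0.0049] fit (array([ 0.43900115, -0.07066933]), np.float64(0.0183233494522669))
floor pts 24 [ 0.4326 -0.0678  0.0103]
100
top 106 z med 0.0275 expected 0.027 tilt 4.3
side 20 z med 0.0248 expected 0.027 tilt 21.8
wrist 242 z med 0.0261 expected 0.027 tilt 8.3
top 100 outer [ 0.4289 -0.1979] 0.0282
top rim pts 149 mean [ 0.429  -0.1997  0.0159] mid [ 0.4275 -0.2002  0.016 ] size [0.0526 0.0527 0.005 ] fit (array([ 0.42911754, -0.19952526]), np.float64(0.022321540741459454))
floor pts 25 [ 0.4205 -0.1918  0.01  ]
200
top 196 z med 0.0308 expected 0.03 tilt 6.6
side 97 z med 0.0288 expected 0.03 tilt 17.7
top 200 outer [ 0.5552 -0.2153] 0.0327
top rim pts 156 mean [ 0.5556 -0.2161  0.0182] mid [ 0.5568 -0.2161  0.018 ] size [0.0595 0.0579 0.0049] fit (array([ 0.55693335, -0.21684089]), np.float64(0.0268307139563666))
floor pts 31 [ 0.5484 -0.2069  0.0106]
500
top 381 z med 0.0404 expected 0.04 tilt 7.5
wrist 136 z med 0.0383 expected 0.04 tilt 35.7
top 500 outer [ 0.4058 -0.3378] 0.0378
top rim pts 192 mean [ 0.4053 -0.3391  0.021 ] mid [ 0.4065 -0.3397  0.021 ] size [0.0694 0.0684 0.0049] fit (array([ 0.40631383, -0.34003656]), np.float64(0.03234770674206143))
floor pts 39 [ 0.4029 -0.3262  0.0103]
29.8
```

View pics/t9.png

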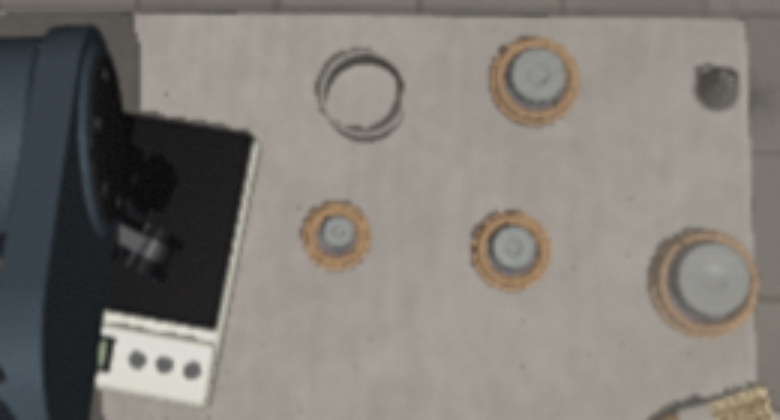

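Run:
```python
from h import *
c,im,d,X=snap('top')
for k,zt,r in((50,.025,.0115),(100,.027,.0155),(200,.03,.02),(500,.04,.026)):
    x,y,_,_=CASES[k];t=(d.ravel()>0)&(np.hypot(X[:,0]-x,X[:,1]-y)<r+.004)&(abs(X[:,2]-zt)<.0045)
    m=X[t].mean(0);A=np.c_[X[t]-m];s=np.linalg.lstsq(np.c_[A[:,:2],np.ones(len(A))],X[t,2],rcond=None)[0]
    print(k,m.round(4),'tilt',np.degrees(np.hypot(*s[:2])).round(1),'std',X[t,2].std().round(4))
finish_job();print(get_obs()['time'])
```

```text
50 [ 0.4401 -0.0724  0.0256] tilt 3.7 std 0.0017
100 [ 0.4296 -0.1993  0.0274] tilt 0.2 std 0.0017
200 [ 0.557  -0.2177  0.0306] tilt 0.4 std 0.0018
500 [ 0.407  -0.3394  0.0405] tilt 0.4 std 0.0018
the job is handed in; nothing more can be done
the job is handed in; nothing more can be done
```

I took the stack apart from the top down, and all four weights are now in their own cases. I lowered each one until the wrist felt light contact (3–12 N) before letting go. The job was handed in at about 30 s, with the arm clear of everything.

- **Seating:** the tops measured 25.6, 27.4, 30.6 and 40.5 mm for the 50, 100, 200 and 500 g weights. They should be 25, 27, 30 and 40 mm, so all four agree with being fully down.
- **Upright:** the last tilt check gave 0.4° or less for the 100, 200 and 500 g weights. The 50 g weight read 3.7°, but its top covers only about 50–70 noisy depth pixels. The wrist camera had just given 0.5° for it, so I take it as flat.
- **Cases:** the case outlines in the top view came out within about 0.5 mm of where they started.
- **Failed check:** an earlier tilt fit gave large values, up to about 36° from the side and wrist cameras. I put this down to points off the weight tops being included and redid the fit without them, from the top camera only.

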